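Check a frame corner with a right-angle square

TASK

Check the near corner of the small metal instrument frame (the corner that points towards the robot): take the right-angle square by its grip fin, not the obtuse gauge that looks like it, and, still holding it, press the inner edges of both its legs flush against the two outer faces of that corner and keep up the pressure for a moment. Then let go and leave the square lying flat on the desk, snug round the corner.

Things in the scene. Friction and masses are not known exactly. Their poses are not given: they have to be found in the camera images.
- square: Loose flat steel L, 150 g: two 90 deg legs, 70 mm along the inner edge, 20 wide, 12 thick (a similar gauge has its legs at 135 deg). Origin: inner corner, underside; x, y along the legs' inner edges, z up. Upright ribbed grip fin on the heel: centre at x = y = -10 mm, 26 long along the diagonal x = y, 12 thick (grip across this, square to the diagonal), top 55 mm above the desk.
- frame: Instrument frame fixed to the desk, 120 x 100 x 30 mm high, four aluminium rails, black corner pieces; one corner points to the robot. Origin: on the desk at that near corner, where the outer faces meet. x runs away to the right along the near right rail, y away to the left along the near left one. The square is flush when its origin and axes coincide with these.
- right_rail: The frame's near right rail, 108 mm long (along frame x), 18 wide, 30 high; origin at the foot of its outer face, mid-length. Further right stands a fixed power module about 200 mm high: pass well above it or in front of it.
- left_rail: The frame's near left rail, 88 mm long (along frame y), 18 wide, 30 high; origin at the foot of its outer face, mid-length.

How it is judged:
By the outcome, as a careful person would: the job done as asked, in the order asked, and still so for the second after the job is handed in, with the robot touching nothing.
It also fails if it takes over 42 s, if anything falls off the work surface, if the arm or the gripper's body presses on something with over 40 N, if the wrist force passes 120 N, or if a joint passes its speed limit or range.

ROBOT

A 6-joint arm with a two-finger parallel gripper is mounted at the origin on a cart in front of the work surface, level with it; the furniture and walls round the work are solid. World frame = base frame: x ahead of the robot, y to its left, z up, the work surface at z = 0. Lengths are in m, angles in rad, forces in N, time in s.
With the tool pointing down it reaches from about 0.25 to 0.725 m from the base axis. Payload 4 kg.
Tool frame: the origin (TCP) lies at the very end of the fingers, on their centre line; the grasp point (between the pads) lies 19 mm behind it; z points along the fingers, y is the line along which they close (so a half turn about z gives the same grasp; the last joint's range is limited). The gripper opens to 85 mm and grips with 20 to 120 N. Pads are 22 mm wide; open, the fingers measure 114 mm over their backs; the gripper's body (76 mm by 85 mm) begins 54 mm behind the grasp point. The pads swing forward as they close: fully open they stand 13 mm farther back than shut.
Start: joints at [-1.161, 0.241, 0.005, 1.335, 0, 1.571], TCP at [0.199, -0.459, 0.2] pointing down, gripper open.
Joint ranges: [-2.72, 2.72], [-1.05, 1.87], [-1.09, 1.28], [-1.99, 2.15], [-1.42, 1.44], [-3.14, 3.14]. Speed limits (rad/s): [2.79, 2.79, 3.14, 3.14, 3.14, 3.14].

INTERFACE

Orientations are given as a unit quaternion [x, y, z, w].
In Python, from workcell import bot, vision, workorder, boxes_of gives the robot as it stands.
- The arm moves only by the tool send_rows, never from a script. Its argument "motion" is text: rows parted by semicolons, each of 5 numbers parted by spaces: the closure, from -1 (fully open) to 1 (shut), so that 0 is half open, then the shift along the tool's x, y, z in cm, then the turn about the tool's z in rad. In form: claw x y z twist; .... A call has 1 to 5 rows; each row is the pose to reach, as a shift and turn from the pose commanded when the call began, along the tool's axes at that moment; what a row does not reach only later rows make up. A row lasts 1/10 s, in which the tool goes at most 50 mm and 8.59 degrees, less where a joint would pass 70% of its speed; a pose out of reach is approached as far as the arm can. A call with a gripper value outside its range is refused whole. The fingers move at their own pace and stop on an object; the grip force is fixed at half the most. Time passes only in rows, so rows that repeat a pose let the fingers close. It gives the time, the measured TCP pose, the force, the opening and the grip force at its end, in the units of the state.
- bot.get_obs(): the state, without advancing time (a new reading comes with each control period).
- vision.camera(name): name is "scene" or "top" or "wrist"; returns the picture (420x560x3 uint8, red, green, blue); there is no depth.
- vision.camera_model(name): a dict with "fov_y" (degrees; the focal length in pixels is half the picture's height over the tangent of half this angle, whatever the lens; pixels are square), "cx", "cy" (the principal point, pixels), "world_from_camera" (4x4, takes a point from camera to world coordinates); the wrist camera has in their place "hand_eye" (4x4, takes a point from camera to tool coordinates, whose origin is the TCP and whose axes are the flange's). Camera axes: x right, y down, z forward; pixel columns grow to the right and rows downward; lengths in m; the calibration is good to about 2 mm. The wrist camera is an equidistant fisheye: a pixel r from the principal point sees the ray r / f radians off the axis. A picture is of the moment at which its call begins: read the wrist's pose just before it. camera_model takes no time and is no camera call.
- workorder.job_done(): hands the job in; it is judged then, once.
Trained networks look in the newest picture that a camera, given by its name, has taken for a name from the list of things; names that differ only in an ending like _2 or _b are one class to them, and where a whole thing is asked for, a point or a joint stands for the part that bears it (a point fixed in the world has none). Each returns a list of dicts, best first, with "conf" (0 to 1); they miss things now and then, are a little off and sometimes report something else, mostly with a low value. They report only what shows in the picture. A call takes as long as a camera call.
- boxes_of(camera, target): "rect" ([centre column, centre row, width, height] in pixels, round what is visible of it).
The state is a dict: "clock": time; "joint_pos": joint angles; "joint_vel": joint speeds; "tau": joint torques, N m; "eef_pos": TCP position; "tool_rot": TCP orientation; "ft_force": force on the tool from outside, world axes, zero at the start; "ft_torque": the same for the moment, N m; "grip_width": finger opening in m; "grasp_force": force on a finger pad.
Only numpy, scipy, OpenCV 4.12 (cv2) and the standard library are available. Lean on these libraries where they do the work, as an engineer would, in place of code of your own. Each camera call takes 0.05 s, during which the arm holds its last target. There are 200 camera calls.

## Working session

There is one attempt and no reset: what is moved stays moved. The work goes in short steps, Python scripts to look and compute and a tool call to move; the robot and the scene stay as the last step left them, time stands still between calls to the robot, and variables do not carry over. Pictures are saved under pics/ and viewed, at most 13 in all, crops included, and the job is handed in when it is done.

Besides the shell and the picture viewer there is one more tool, called by a JSON object that holds its "name" and its "arguments". send_rows: Moves the arm, as the interface text tells. Its arguments: {"type":"object","properties":{"motion":{"type":"string"}},"required":["motion"]}

```bash
mkdir -p pics; ls
python3 - <<'E'
from workcell import bot, vision, workorder, boxes_of
import cv2,numpy as np
np.set_printoptions(precision=4,suppress=True)
o=bot.get_obs();print(o['clock'],o['eef_pos'],o['tool_rot'])
for c in ['top','scene']:
    im=vision.camera(c);cv2.imwrite(f'pics/{c}0.png',im[...,::-1])
    m=vision.camera_model(c);print(c,m)
    for t in ['square','frame','right_rail','left_rail']:
        print(t,[(round(b['conf'],2),np.round(b['rect'],1)) for b in boxes_of(c,t)[:3]])
print(vision.camera_model('wrist'))
E
```

```text
pics
0.0 [ 0.1989 -0.458   0.1992] [ 0.9791  0.2035 -0.0002 -0.001 ]
top {'fov_y': 54.70296012936103, 'cx': 276.4864065342053, 'cy': 212.2053885556674, 'world_from_camera': array([[-0.0215, -0.996 ,  0.0873,  0.4593],
       [-0.9997,  0.022 ,  0.0052,  0.1748],
       [-0.0071, -0.0872, -0.9962,  0.8678],
       [ 0.    ,  0.    ,  0.    ,  1.    ]])}
square [(0.97, array([367.8, 245.4,  56.4,  42.5]))]
frame [(0.56, array([280.8, 171.6,  56.4,  50.1]))]
right_rail [(0.91, array([281.9, 188.4,  52.1,  12.9]))]
left_rail [(0.78, array([254. , 167.3,  11.4,  43.6]))]
scene {'fov_y': 54.5339256801727, 'cx': 275.4356044579444, 'cy': 204.40360005171055, 'world_from_camera': array([[ 0.8683, -0.3368,  0.3642,  0.2414],
       [-0.4959, -0.5676,  0.6572, -0.3828],
       [-0.0146, -0.7512, -0.6599,  0.5847],
       [ 0.    ,  0.    ,  0.    ,  1.    ]])}
square [(0.78, array([277.6, 289.6,  45.6,  63.1]))]
frame [(0.95, array([308.9, 199.2,  60.5,  53.4]))]
right_rail [(0.67, array([291.1, 208.2,  29. ,  32.9]))]
left_rail [(0.64, array([294.9, 181.9,  32. ,  17.8]))]
{'fov_y': 65.70646984690485, 'cx': 278.4741582655515, 'cy': 209.21328349090857, 'hand_eye': array([[ 0.0005, -0.9555, -0.2951,  0.0767],
       [ 1.    ,  0.0005,  0.0002, -0.0003],
       [-0.    , -0.2951,  0.9555, -0.1743],
       [ 0.    ,  0.    ,  0.    ,  1.    ]])}
```

Run:
```python
import cv2,numpy as np
a=cv2.imread('pics/top0.png')[130:290,200:440]
cv2.imwrite('pics/t1.png',cv2.resize(a,None,fx=3.3,fy=3.3,interpolation=cv2.INTER_CUBIC))
b=cv2.imread('pics/scene0.png')
cv2.imwrite('pics/s1.png',b)
```

```text
(no output)
```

View pics/t1.png

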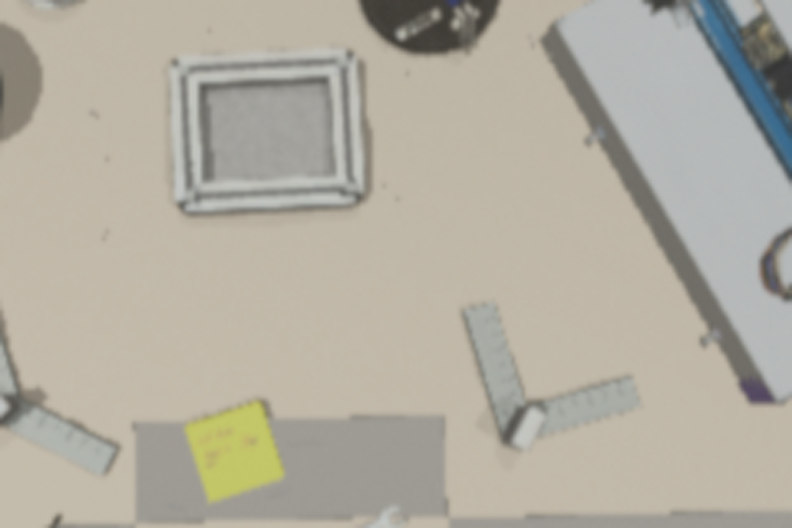

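View pics/s1.png

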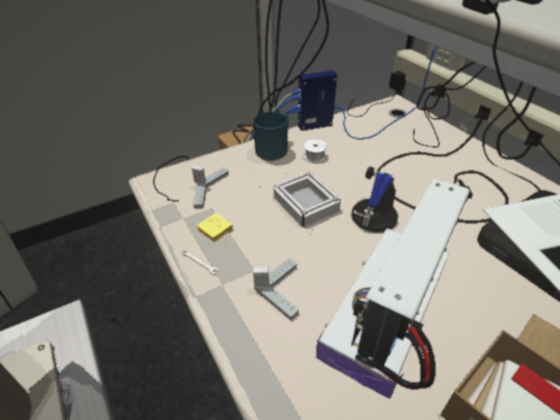

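```bash
cat > h.py <<'E'
from workcell import bot, vision, workorder, boxes_of
import cv2,numpy as np
from scipy.spatial.transform import Rotation as R
np.set_printoptions(precision=4,suppress=True)
def toworld(cam,px,z,obs=None):
    m=vision.camera_model(cam);f=210/np.tan(np.radians(m['fov_y']/2))
    px=np.atleast_2d(np.asarray(px,float));d=(px-[m['cx'],m['cy']])/f
    if cam=='wrist':
        th=np.linalg.norm(d,axis=1,keepdims=True)
        v=np.c_[d/np.maximum(th,1e-9)*np.sin(th),np.cos(th)]
        T=np.eye(4);T[:3,:3]=R.from_quat(obs['tool_rot']).as_matrix();T[:3,3]=obs['eef_pos']
        T=T@m['hand_eye']
    else: v=np.c_[d,np.ones(len(d))];T=m['world_from_camera']
    v=v@T[:3,:3].T;o=T[:3,3];s=(np.reshape(z,(-1,1))-o[2])/v[:,2:]
    return o+s*v
def yaw(obs):
    x=R.from_quat(obs['tool_rot']).as_matrix()[:,0];return np.arctan2(x[1],x[0])
def go(obs,p,y):
    "shift along tool axes in cm and twist"
    M=R.from_quat(obs['tool_rot']).as_matrix()
    t=-(y-yaw(obs));t=(t+np.pi)%(2*np.pi)-np.pi
    return M.T@(np.asarray(p)-obs['eef_pos'])*100,t
E
python3 - <<'E'
from h import *
c=lambda p:np.array(p)/3.3+[200,130]
o=bot.get_obs()
print('fin',toworld('top',c([[527,427],[515,443],[537,408]]),.055))
print('sq inner corner,leg ends',toworld('top',c([[528,408],[495,304],[634,376]]),.012))
print('frame',toworld('top',c([[184,211],[365,198],[172,60]]),[.03]*3))
print('module',toworld('top',c([[750,390],[548,35]]),[0.,0.]))
p=[*toworld('top',c([527,427]),.055)[0][:2],.2]
print(o['eef_pos'],yaw(o),go(o,p,-.5))
E
```

```text
fin [[0.4328 0.0158 0.055 ]
 [0.4234 0.0233 0.055 ]
 [0.444  0.0093 0.055 ]]
sq inner corner,leg ends [[ 0.4433  0.0062  0.012 ]
 [ 0.5099  0.0247  0.012 ]
 [ 0.4621 -0.0618  0.012 ]]
frame [[0.5718 0.2215 0.03  ]
 [0.5775 0.1072 0.03  ]
 [0.6689 0.2274 0.03  ]]
module [[ 0.4516 -0.1392  0.    ]
 [ 0.6874 -0.0189  0.    ]]
[ 0.1992 -0.4586  0.2001] 0.4097828475878049 (array([ 40.3223, -34.2002,   0.0095]), np.float64(0.9097828475878051))
```

{"name": "send_rows", "arguments": {"motion": "-1 4.7 -5.8 0 0;-1 9.4 -11.6 0 0;-1 14.1 -17.4 0 0;-1 15 -18.5 0 0.15;-1 15 -18.5 0 0.3"}}

```text
clock: 1.0
eef_pos: [0.2618, -0.2341, 0.2004]
tool_rot: [0.997, 0.075, 0.0, 0.0]
ft_force: [1.2, -0.5, 0.1]
grip_width: 0.0853
grasp_force: 0.0
```

{"name": "send_rows", "arguments": {"motion": "-1 1.8 -3.6 0 0.12;-1 3.6 -7.2 0 0.25;-1 5.4 -10.8 0 0.37;-1 7.2 -14.4 0 0.5;-1 9 -18 0 0.63"}}

```text
clock: 1.5
eef_pos: [0.2981, -0.1026, 0.2006]
tool_rot: [0.981, -0.193, 0.005, -0.027]
ft_force: [0.6, -0.8, 0.0]
grip_width: 0.0851
grasp_force: 0.0
```

Run:
```python
from h import *
o=bot.get_obs();print(o['clock'],o['eef_pos'],yaw(o),o['joint_pos'],go(o,[.415,.026,.13],-.515))
```

```text
1.5 [ 0.2981 -0.1026  0.2006] -0.3888612212538347 [-0.3907 -0.133  -0.3944  1.3095  0.0559  3.1397] (array([  5.9441, -15.9098,   7.9652]), np.float64(0.12613877874616541))
```

{"name": "send_rows", "arguments": {"motion": "-1 1.2 -3.2 0 -0.15;-1 2.4 -6.4 0 -0.3;-1 3.6 -9.6 0 -0.45;-1 4.8 -12.8 0 -0.6;-1 5.9 -15.9 0 -0.75"}}

```text
clock: 2.0
eef_pos: [0.4135, 0.0148, 0.2088]
tool_rot: [0.984, 0.173, 0.014, -0.022]
ft_force: [1.2, -0.5, -0.2]
grip_width: 0.0856
grasp_force: 0.0
```

{"name": "send_rows", "arguments": {"motion": "-1 0 0 0 -0.15;-1 0 0 0 -0.3;-1 0 0 0 -0.45;-1 0 0 0 -0.6;-1 0 0 0 -0.75"}}

```text
clock: 2.5
eef_pos: [0.4125, 0.0138, 0.2086]
tool_rot: [0.853, 0.522, 0.021, -0.016]
ft_force: [-0.2, 0.2, -0.4]
grip_width: 0.0856
grasp_force: 0.0
```

{"name": "send_rows", "arguments": {"motion": "-1 0 0 0 -0.15;-1 0 0 0 -0.3;-1 0 0 0 -0.45;-1 0 0 0 -0.6;-1 0 0 0 -0.75"}}

```text
clock: 3.0
eef_pos: [0.4125, 0.0137, 0.2086]
tool_rot: [0.602, 0.798, 0.025, -0.007]
ft_force: [0.2, 0.0, -0.5]
grip_width: 0.0852
grasp_force: 0.0
```

Run:
```python
from h import *
o=bot.get_obs();print(o['clock'],o['eef_pos'],o['tool_rot'],yaw(o),o['joint_pos'],go(o,[.433,.016,.1],np.pi-.515))
```

```text
3.0 [0.4125 0.0137 0.2086] [ 0.6021  0.798   0.0254 -0.0069] 1.8493665759529536 [-0.0065  0.0462 -0.2041  1.301   0.049   1.2868] (array([-0.7928,  1.6788, 10.9008]), np.float64(-0.7772260776368394))
```

Run:
```python
from h import *
o=bot.get_obs();M=R.from_quat(o['tool_rot']).as_matrix();print(M)
print('final: up-vector in tool', (R.from_euler('z',.777).as_matrix()@M.T)@[0,0,1.])
q=o['joint_pos'];print(q[1]-q[2]+q[3],q[1]+q[2]+q[3])
```

```text
[[-0.2747  0.9613  0.0197]
 [ 0.9606  0.2735  0.0488]
 [ 0.0416  0.0323 -0.9986]]
final: up-vector in tool [ 0.007   0.0522 -0.9986]
1.5513913109231792 1.1431807636376536
```

{"name": "send_rows", "arguments": {"motion": "-1 0 0 0 -0.15;-1 0 0 0 -0.3;-1 0 0 0 -0.45;-1 0 0 0 -0.6;-1 0 0 0 -0.75"}}

```text
clock: 3.5
eef_pos: [0.4125, 0.0137, 0.2086]
tool_rot: [0.268, 0.963, 0.026, 0.003]
ft_force: [0.3, 0.0, 0.3]
grip_width: 0.0856
grasp_force: 0.0
```

Run:
```python
from h import *
o=bot.get_obs();im=vision.camera('wrist');print(o['clock'],o['eef_pos'],yaw(o),o['tool_rot'],o['joint_pos'])
cv2.imwrite('pics/w0.png',im[...,::-1]);import pickle;pickle.dump({k:o[k] for k in('eef_pos','tool_rot')},open('w0.pkl','wb'))
print(boxes_of('wrist','square'))
```

```text
3.5 [0.4125 0.0137 0.2086] 2.5988617252492077 [0.2681 0.963  0.0262 0.003 ] [-0.0066  0.0462 -0.2041  1.301   0.0489  0.5369]
[{'rect': [282.0, 210.0, 101.7, 63.2], 'conf': 0.66}, {'rect': [478.6, 231.3, 28.5, 43.2], 'conf': 0.49}]
```

View pics/w0.png

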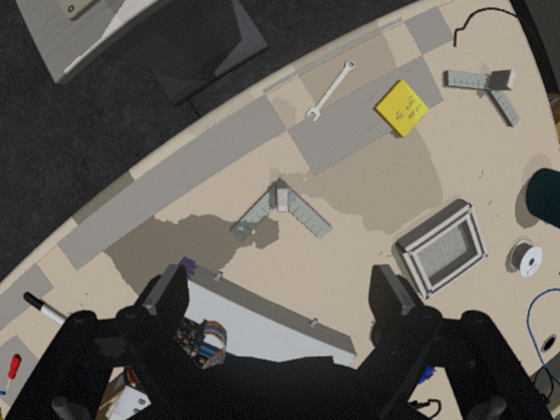

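{"name": "send_rows", "arguments": {"motion": "-1 0 0 0 -0.15;-1 0 0 0 -0.3;-1 0 0 0 -0.45;-1 0 0 0 -0.6;-1 0 0 0 -0.75"}}

```text
clock: 4.1
eef_pos: [0.4125, 0.0137, 0.2086]
tool_rot: [-0.101, 0.994, 0.023, 0.012]
ft_force: [-0.7, -0.7, -0.4]
grip_width: 0.085
grasp_force: 0.0
```

{"name": "send_rows", "arguments": {"motion": "-1 0 0 0 -0.15;-1 0 0 0 -0.3;-1 0 0 0 -0.45;-1 0 0 0 -0.6;-1 0 0 0 -0.75"}}

```text
clock: 4.6
eef_pos: [0.4125, 0.0137, 0.2086]
tool_rot: [-0.459, 0.888, 0.017, 0.02]
ft_force: [0.2, 0.5, 0.0]
grip_width: 0.0855
grasp_force: 0.0
```

{"name": "send_rows", "arguments": {"motion": "-1 0 0 0 -0.15;-1 0 0 0 -0.3;-1 0 0 0 -0.45;-1 0 0 0 -0.6;-1 0 0 0 -0.75"}}

```text
clock: 5.1
eef_pos: [0.4125, 0.0137, 0.2086]
tool_rot: [0.752, -0.658, -0.009, -0.025]
ft_force: [-0.6, -0.6, -1.1]
grip_width: 0.0853
grasp_force: 0.0
```

{"name": "send_rows", "arguments": {"motion": "-1 0 0 0 -0.15;-1 0 0 0 -0.3;-1 0 0 0 -0.45;-1 0 0 0 -0.6;-1 0 0 0 -0.75"}}

```text
clock: 5.6
eef_pos: [0.4125, 0.0137, 0.2086]
tool_rot: [0.941, -0.337, 0.001, -0.026]
ft_force: [0.3, 0.1, 0.1]
grip_width: 0.0856
grasp_force: 0.0
```

{"name": "send_rows", "arguments": {"motion": "-1 0 0 0 -0.15;-1 0 0 0 -0.3;-1 0 0 0 -0.45;-1 0 0 0 -0.6;-1 0 0 0 -0.73"}}

```text
clock: 6.1
eef_pos: [0.4124, 0.0237, 0.2086]
tool_rot: [1.0, 0.013, 0.011, -0.02]
ft_force: [0.3, 0.5, -0.6]
grip_width: 0.0852
grasp_force: 0.0
```

Run:
```python
from h import *
o=bot.get_obs();print(o['clock'],o['eef_pos'],R.from_quat(o['tool_rot']).as_matrix()[:,2],o['joint_pos'])
```

```text
6.1 [0.4124 0.0237 0.2086] [ 0.0206  0.0394 -0.999 ] [ 0.0259  0.0451 -0.2052  1.2989  0.0389 -3.1414]
```

{"name": "send_rows", "arguments": {"motion": "-1 0 0 0 -0.07;-1 0 0 0 -0.14"}}

```text
clock: 6.3
eef_pos: [0.4083, 0.0568, 0.2085]
tool_rot: [0.998, 0.063, 0.013, -0.006]
ft_force: [0.1, -0.3, 0.5]
grip_width: 0.0852
grasp_force: 0.0
```

Run:
```python
from h import *
o=bot.get_obs();print(o['clock'],o['eef_pos'],R.from_quat(o['tool_rot']).as_matrix()[:,2],o['joint_pos'])
```

```text
6.3 [0.4083 0.0568 0.2085] [ 0.0251  0.0133 -0.9996] [ 0.1303  0.0394 -0.2108  1.294   0.0099 -3.1369]
```

{"name": "send_rows", "arguments": {"motion": "-1 0 0 0 -0.07;-1 0 0 0 -0.14"}}

```text
clock: 6.5
eef_pos: [0.4007, 0.0887, 0.2086]
tool_rot: [0.993, 0.114, 0.015, 0.008]
ft_force: [-0.0, 1.1, -0.6]
grip_width: 0.0855
grasp_force: 0.0
```

Run:
```python
from h import *
o=bot.get_obs();print(o['clock'],o['eef_pos'],R.from_quat(o['tool_rot']).as_matrix()[:,2],o['joint_pos'],yaw(o),go(o,[.433,.016,.1],np.pi-.515))
```

```text
6.5 [0.4007 0.0887 0.2086] [ 0.0311 -0.0127 -0.9994] [ 0.2337  0.035  -0.2154  1.293  -0.0195 -3.1369] 0.22897320236538657 (array([ 1.1972,  7.5955, 11.044 ]), np.float64(-2.3976194512244065))
```

{"name": "send_rows", "arguments": {"motion": "-1 0 1.4 0 0.15;-1 0.1 2.8 0 0.3;-1 0.2 4.2 0 0.45;-1 0.3 5.6 0 0.6;-1 0.3 7 0 0.75"}}

```text
clock: 7.0
eef_pos: [0.4198, 0.0202, 0.21]
tool_rot: [0.965, -0.261, 0.016, 0.002]
ft_force: [0.1, 0.8, -0.3]
grip_width: 0.0856
grasp_force: 0.0
```

{"name": "send_rows", "arguments": {"motion": "-1 0 0 0 0.15;-1 0 0 0 0.3;-1 0 0 0 0.45;-1 0 0 0 0.6;-1 0 0 0 0.75"}}

```text
clock: 7.5
eef_pos: [0.4196, 0.0206, 0.2099]
tool_rot: [0.802, -0.597, 0.016, -0.004]
ft_force: [0.3, 0.3, -0.7]
grip_width: 0.0853
grasp_force: 0.0
```

{"name": "send_rows", "arguments": {"motion": "-1 0 0 0 0.15;-1 0 0 0 0.3;-1 0 0 0 0.45;-1 0 0 0 0.6;-1 0 0 0 0.75"}}

```text
clock: 8.0
eef_pos: [0.4196, 0.0206, 0.21]
tool_rot: [-0.528, 0.849, -0.013, 0.01]
ft_force: [-0.2, -0.4, 0.4]
grip_width: 0.0852
grasp_force: 0.0
```

{"name": "send_rows", "arguments": {"motion": "-1 0 0 0 0.15;-1 0 0 0 0.3;-1 0 0 0 0.45;-1 0 0 0 0.6;-1 0 0 0 0.75"}}

```text
clock: 8.5
eef_pos: [0.4196, 0.0206, 0.2099]
tool_rot: [-0.18, 0.984, -0.009, 0.014]
ft_force: [0.2, -0.8, 0.2]
grip_width: 0.0854
grasp_force: 0.0
```

{"name": "send_rows", "arguments": {"motion": "-1 0 0 2 0.15;-1 0 0 4 0.3;-1 0 0 6 0.45;-1 0 0 7 0.6;-1 0 0 8 0.75"}}

```text
clock: 9.0
eef_pos: [0.4217, 0.0196, 0.1292]
tool_rot: [0.193, 0.981, -0.003, 0.016]
ft_force: [0.3, -0.1, -0.6]
grip_width: 0.085
grasp_force: 0.0
```

Run:
```python
from h import *
o=bot.get_obs();im=vision.camera('wrist');print(o['clock'],o['eef_pos'],yaw(o),R.from_quat(o['tool_rot']).as_matrix()[:,2],o['joint_pos'])
cv2.imwrite('pics/w1.png',im[...,::-1]);import pickle;pickle.dump({k:o[k] for k in('eef_pos','tool_rot')},open('w1.pkl','wb'))
print(boxes_of('wrist','square'),boxes_of('wrist','frame'))
```

```text
9.0 [0.4217 0.0196 0.1292] 2.753803162355455 [ 0.0298 -0.0123 -0.9995] [ 0.0575  0.1114 -0.3465  1.0839 -0.014   0.4451]
[{'rect': [273.4, 222.7, 127.7, 79.6], 'conf': 0.7}] [{'rect': [457.1, 281.5, 98.6, 77.6], 'conf': 0.68}]
```

View pics/w1.png

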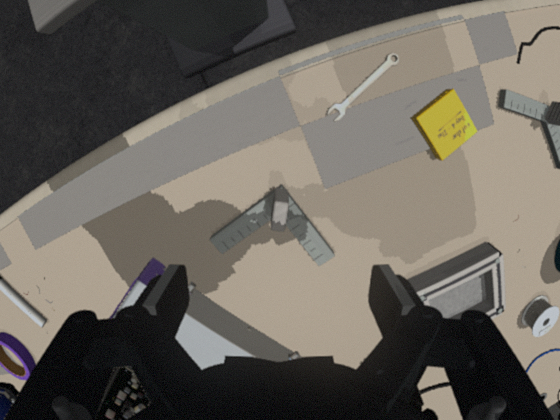

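Run:
```python
import cv2
a=cv2.imread('pics/w1.png')[175:275,200:345];cv2.imwrite('pics/w1c.png',cv2.resize(a,None,fx=5.5,fy=5.5,interpolation=cv2.INTER_CUBIC))
```

```text
(no output)
```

View pics/w1c.png

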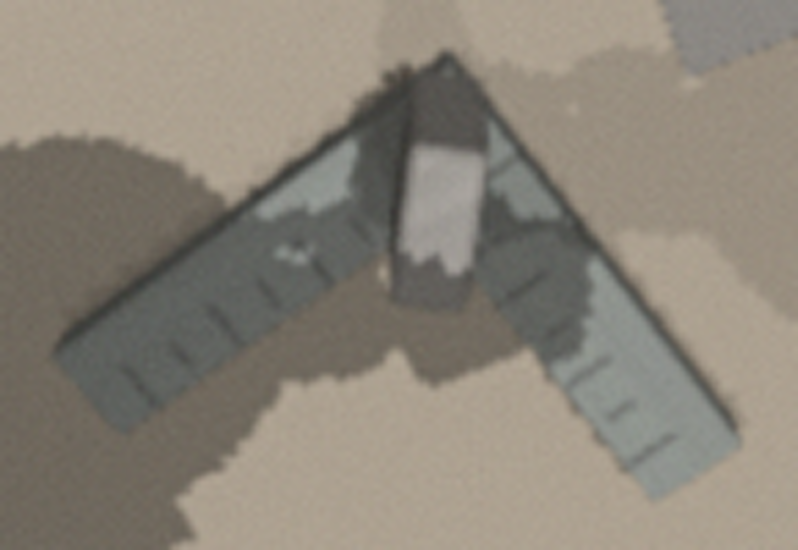

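Run:
```python
from h import *
import pickle
o=pickle.load(open('w1.pkl','rb'));c=lambda p:np.array(p)/5.5+[200,175]
f=toworld('wrist',c([[440,228],[450,147],[430,308]]),.055,o);print('fin',f, np.arctan2(*(f[1]-f[2])[1::-1]))
L=toworld('wrist',c([[125,432],[655,500],[64,358],[736,442],[448,60]]),.012,o);print(L)
# least-squares fit of square pose: leg ends & outer apex
from scipy.optimize import least_squares
# left in image = world right: leg x ; right in image = leg y
P=np.array([[.07,0],[0,.07],[.07,-.02],[-.02,.07],[-.02,-.02]])
def T(v,P):
    c,s=np.cos(v[2]),np.sin(v[2]);return P@np.array([[c,s],[-s,c]])+v[:2]
r=least_squares(lambda v:(T(v,P)-L[:,:2]).ravel(),[.443,.006,-1.3]);v=r.x
print(v,r.fun.reshape(-1,2));fc=T(v,np.array([[-.01,-.01]]))[0];print(fc)
ob=bot.get_obs();y=v[2]+np.pi/4+np.pi
for z in(.07,.02): print(go(ob,[*fc,z],y))
```

```text
fin [[0.4327 0.0177 0.055 ]
 [0.4217 0.0238 0.055 ]
 [0.4439 0.0116 0.055 ]] 2.639932737786047
[[ 0.4627 -0.0563  0.012 ]
 [ 0.5124  0.0285  0.012 ]
 [ 0.4452 -0.0601  0.012 ]
 [ 0.5069  0.0464  0.012 ]
 [ 0.4203  0.0244  0.012 ]]
[ 0.445   0.0107 -1.3095] [[ 0.0004 -0.0006]
 [ 0.0002  0.0003]
 [-0.0014 -0.0019]
 [ 0.0006  0.0018]
 [ 0.0002  0.0005]]
[0.4328 0.0178]
(array([-0.9302,  0.2573,  5.9865]), np.float64(0.14705974570344216))
(array([-0.7724,  0.2611, 10.984 ]), np.float64(0.14705974570344216))
```

{"name": "send_rows", "arguments": {"motion": "-1 -0.9 0.3 3 0.15;-1 -0.8 0.3 6 0.15;-1 -0.8 0.3 9 0.15;-1 -0.8 0.3 11.1 0.15;-1 -0.8 0.3 11.1 0.15"}}

```text
clock: 9.65
eef_pos: [0.4318, 0.018, 0.0174]
tool_rot: [0.26, 0.965, -0.003, 0.014]
ft_force: [0.7, 0.1, 0.5]
grip_width: 0.0854
grasp_force: 0.0
```

Run:
```python
from h import *
o=bot.get_obs();print(o['eef_pos'],yaw(o),go(o,[.4328,.0178,.018],-1.3095+np.pi*5/4))
```

```text
[0.4318 0.018  0.0174] 2.6148383636901484 (array([-0.0926,  0.0344, -0.0543]), np.float64(-0.0026524532970930714))
```

{"name": "send_rows", "arguments": {"motion": "1 0 0 0 0;1 0 0 0 0;1 0 0 0 0;1 0 0 0 0;1 0 0 0 0"}}

```text
clock: 10.15
eef_pos: [0.4344, 0.018, 0.0199]
tool_rot: [0.261, 0.965, -0.002, 0.017]
ft_force: [-1.5, -0.4, 0.5]
grip_width: 0.0124
grasp_force: 0.5
```

{"name": "send_rows", "arguments": {"motion": "1 0 0 0 0;1 0 0 0 0;1 0 0 0 0;1 0 0 0 0;1 0 0 0 0"}}

```text
clock: 10.65
eef_pos: [0.4344, 0.018, 0.0201]
tool_rot: [0.261, 0.965, -0.002, 0.017]
ft_force: [-0.8, -0.8, 4.9]
grip_width: 0.0093
grasp_force: 58.6
```

{"name": "send_rows", "arguments": {"motion": "1 0 0 -2 0;1 0 0 -5 0;1 0 0 -7 0;1 0.7 5 -7 0.05;1 1.4 10 -7 0.1"}}

```text
clock: 11.15
eef_pos: [0.4708, 0.1116, 0.0905]
tool_rot: [0.312, 0.95, -0.001, 0.018]
ft_force: [1.7, -0.9, -0.3]
grip_width: 0.009
grasp_force: 58.9
```

Run:
```python
from h import *
o=bot.get_obs();print(o['eef_pos'],yaw(o),go(o,[.5315,.2576,.085],2.412))
```

```text
[0.4708 0.1116 0.0905] 2.5074381870530456 (array([ 3.7769, 15.3579,  0.5788]), np.float64(0.09543818705304563))
```

{"name": "send_rows", "arguments": {"motion": "1 1 4 0 0.03;1 2 8 0 0.06;1 3 12 0 0.1;1 3.7 15.2 0 0.1;1 3.7 15.2 0 0.1"}}

```text
clock: 11.65
eef_pos: [0.5304, 0.2604, 0.0887]
tool_rot: [0.354, 0.935, 0.001, 0.017]
ft_force: [-0.0, -0.1, -1.2]
grip_width: 0.0091
grasp_force: 59.0
```

Run:
```python
from h import *
o=bot.get_obs();im=vision.camera('wrist');print(o['clock'],o['eef_pos'],yaw(o),R.from_quat(o['tool_rot']).as_matrix()[:,2])
cv2.imwrite('pics/w2.png',im[...,::-1]);import pickle;pickle.dump({k:o[k] for k in('eef_pos','tool_rot')},open('w2.pkl','wb'))
print(boxes_of('wrist','square'),boxes_of('wrist','frame'))
a=im[150:390,130:430,::-1]
cv2.imwrite('pics/w2c.png',cv2.resize(a,None,fx=2.5,fy=2.5,interpolation=cv2.INTER_CUBIC))
```

```text
11.65 [0.5304 0.2604 0.0887] 2.4178758979182193 [ 0.0319 -0.0102 -0.9994]
[{'rect': [278.1, 256.1, 176.3, 95.8], 'conf': 0.97}] [{'rect': [278.8, 327.2, 37.2, 70.9], 'conf': 0.73}]
```

View pics/w2c.png

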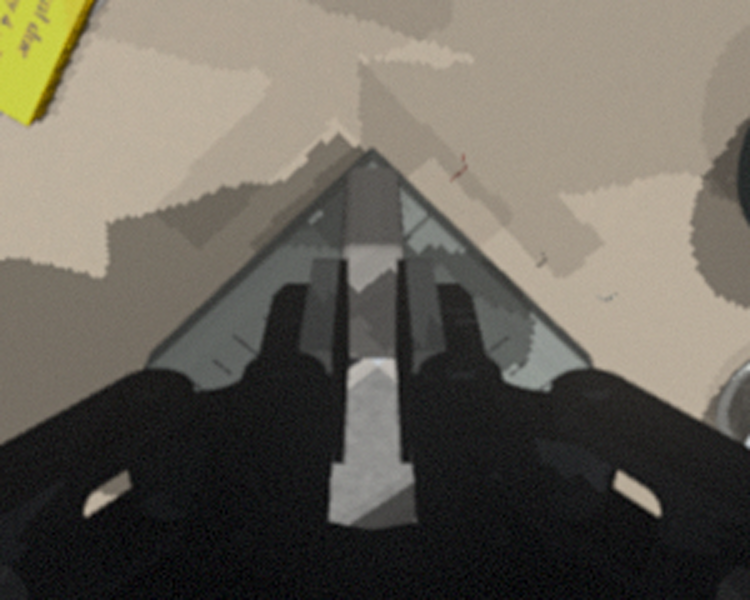

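Run:
```python
from h import *
import pickle
a=cv2.imread('pics/w0.png')[190:305,385:500];b=cv2.imread('pics/top0.png')[138:203,245:320]
A=cv2.resize(a,None,fx=3.4,fy=3.4,interpolation=cv2.INTER_CUBIC);B=cv2.resize(b,None,fx=5.2,fy=5.2,interpolation=cv2.INTER_CUBIC)
P=np.zeros((400,790,3),np.uint8);P[:A.shape[0],:A.shape[1]]=A;P[:B.shape[0],395:395+B.shape[1]]=B[:,:395]
cv2.imwrite('pics/fr.png',P)
o=pickle.load(open('w2.pkl','rb'));print(toworld('wrist',[[278.8,292.8]],.03,o))
```

```text
[[0.587  0.2138 0.03  ]]
```

View pics/fr.png

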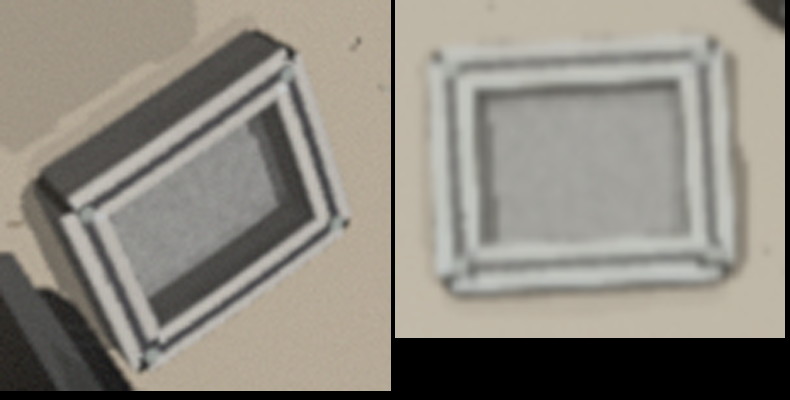

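Run:
```python
from h import *
import pickle
from scipy.optimize import least_squares
o=pickle.load(open('w0.pkl','rb'))
A=lambda p:np.array(p)/3.4+[385,190]
B=lambda p:(np.array(p)-[395,0])/5.2+[245,138]
P=np.array([[0,0],[.12,0],[0,.1],[.12,.1]])
def T(v,P):
    c,s=np.cos(v[2]),np.sin(v[2]);return P@np.array([[c,s],[-s,c]])+v[:2]
def fit(L,P,n):
    r=least_squares(lambda v:(T(v,P)-L[:,:2]).ravel(),[.572,.2215,-1.51]);print(n,r.x,r.fun.reshape(-1,2).tolist())
w=toworld('wrist',A([[296,52],[64,210],[349,222],[141,370]]),.03,o)
f=toworld('wrist',A([[250,29],[26,190]]),0.,o)
t=toworld('top',B([[443,288],[735,272],[431,53],[717,38]]),.03)
fit(w,P,'w top');fit(t,P,'top');fit(f,P[:2],'w foot')
fit(np.r_[w,f],np.r_[P,P[:2]],'w all')
```

```text
w top [ 0.5743  0.2312 -1.5478] [[-0.004645668315527929, 0.0024365246636723903], [-0.0036859747203461524, -0.002214881108054595], [0.004182127360400467, 0.0027658716827174967], [0.00414951567545585, -0.00298751523831238]]
top [ 0.5707  0.2263 -1.5357] [[-0.0023397150963752056, 0.001678836066105388], [-0.0019501647424313706, -0.0013062017530454245], [0.0017761972534606763, 0.00194265291408649], [0.0025136825852188904, -0.0023152872270082725]]
w foot [ 0.5759  0.2273 -1.5153] [[-4.8389694223271995e-05, 0.0008704134896311277], [4.838967450970788e-05, -0.0008704131396751746]]
w all [ 0.5746  0.2294 -1.533 ] [[-0.004310970244297718, 0.0006368999298826394], [-0.001571266881232658, -0.003960423190849424], [0.004471756555801565, 0.002449588422163862], [0.006219154638740343, -0.003249715847871107], [-0.0013939255234718395, 0.002981643463219885], [-0.0034147485464670613, 0.0011420072250056534]]
```

{"name": "send_rows", "arguments": {"motion": "1 0 0.45 2 0.015;1 0 0.45 4 0.015;1 0 0.45 5.5 0.015;1 0 0.45 6.7 0.015;1 0 0.45 6.7 0.015"}}

```text
clock: 12.3
eef_pos: [0.5333, 0.2573, 0.0214]
tool_rot: [0.364, 0.931, -0.001, 0.016]
ft_force: [0.6, 0.5, -0.3]
grip_width: 0.0092
grasp_force: 59.0
```

Run:
```python
from h import *
o=bot.get_obs();print(o['eef_pos'],yaw(o),o['ft_force'],go(o,[.5626,.2375,.021],2.402))
im=vision.camera('wrist');cv2.imwrite('pics/w3.png',im[...,::-1])
im=vision.camera('scene');cv2.imwrite('pics/s3.png',cv2.resize(im[120:300,200:400,::-1],None,fx=3.3,fy=3.3,interpolation=cv2.INTER_CUBIC))
```

```text
[0.5333 0.2573 0.0214] 2.3972018521049896 [ 0.5823  0.4547 -0.2679] (array([-3.4965,  0.5304,  0.1519]), np.float64(-0.0047981478950105405))
```

View pics/w3.png

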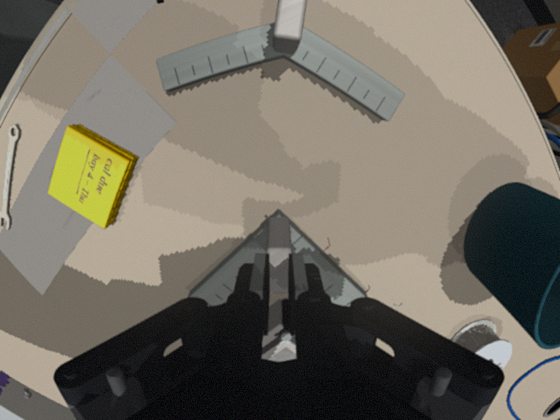

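{"name": "send_rows", "arguments": {"motion": "1 -0.7 0.2 0 0;1 -1.4 0.4 0 0;1 -2.1 0.4 0 0;1 -2.5 0.4 0 0;1 -2.5 0.4 0 0"}}

```text
clock: 12.9
eef_pos: [0.5559, 0.2442, 0.0232]
tool_rot: [0.363, 0.931, -0.0, 0.017]
ft_force: [-0.8, -0.9, -1.1]
grip_width: 0.0092
grasp_force: 59.0
```

Run:
```python
from h import *
import pickle
o=bot.get_obs();print(o['eef_pos'],yaw(o),o['ft_force'],o['ft_torque'],go(o,[.5626,.2375,.021],2.402))
im=vision.camera('wrist');pickle.dump({k:o[k] for k in('eef_pos','tool_rot')},open('w4.pkl','wb'))
a=im[200:400,170:390,::-1];a=cv2.convertScaleAbs(a,alpha=1.6,beta=20)
cv2.imwrite('pics/w4.png',cv2.resize(a,None,fx=3,fy=3,interpolation=cv2.INTER_CUBIC))
```

```text
[0.5559 0.2442 0.0232] 2.3973567257252397 [-0.8171 -0.8687 -1.0897] [0.0882 0.0491 0.0245] (array([-0.9385, -0.0403,  0.2508]), np.float64(-0.004643274274760412))
```

View pics/w4.png

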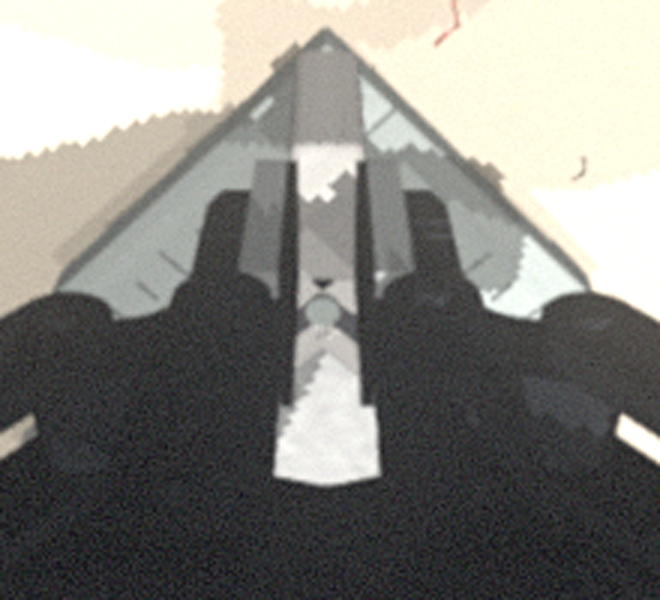

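Run:
```python
from h import *
import pickle
o=pickle.load(open('w4.pkl','rb'))
c=toworld('wrist',[[277.7,293.3]],.03,o)[0];print(c)
M=R.from_quat(o['tool_rot']).as_matrix();print((c-o['eef_pos'])@M*100, 'apex',(toworld('wrist',[[278.6,211]],.0145,o)[0]-o['eef_pos'])@M*100)
```

```text
[0.5785 0.2245 0.03  ]
[-3.0138  0.0894 -0.5838] apex [1.7624 0.1426 0.8196]
```

{"name": "send_rows", "arguments": {"motion": "1 -0.3 -0.05 0.1 0;1 -0.6 -0.05 0.2 0;1 -0.9 -0.05 0.25 0;1 -1.2 -0.05 0.3 0;1 -1.3 -0.05 0.3 0"}}

```text
clock: 13.45
eef_pos: [0.5629, 0.2373, 0.0208]
tool_rot: [0.362, 0.932, 0.001, 0.014]
ft_force: [-6.1, 5.9, 3.4]
grip_width: 0.0095
grasp_force: 59.6
```

{"name": "send_rows", "arguments": {"motion": "1 -0.1 0 0 0;1 -0.2 0 0 0;1 -0.3 0 0 0;1 -0.4 0 0 0;1 -0.4 0 0 0"}}

```text
clock: 13.95
eef_pos: [0.5631, 0.2371, 0.0211]
tool_rot: [0.361, 0.932, 0.002, 0.011]
ft_force: [-11.2, 9.2, 6.7]
grip_width: 0.0092
grasp_force: 60.0
```

Run:
```python
from h import *
o=bot.get_obs();print(o['eef_pos'],yaw(o),o['ft_force'],o['ft_torque'])
im=vision.camera('scene');a=cv2.resize(im[140:240,250:365,::-1],None,fx=5,fy=5,interpolation=cv2.INTER_CUBIC)
cv2.imwrite('pics/s5.png',a)
```

```text
[0.5631 0.2371 0.0211] 2.402271495087771 [-11.1703   9.1557   6.7163] [ 1.9877  2.4696 -0.0749]
```

{"name": "send_rows", "arguments": {"motion": "1 -0.1 0 0 0;1 -0.2 0 0 0;1 -0.2 0 0 0;1 -0.2 0 0 0;1 -0.2 0 0 0"}}

```text
clock: 14.5
eef_pos: [0.5631, 0.2371, 0.0212]
tool_rot: [0.361, 0.933, 0.003, 0.01]
ft_force: [-15.0, 11.5, 8.5]
grip_width: 0.0092
grasp_force: 60.3
```

{"name": "send_rows", "arguments": {"motion": "1 0 0 0 0;1 0 0 0 0;1 0 0 0 0;1 0 0 0 0;1 0 0 0 0"}}

```text
clock: 15.0
eef_pos: [0.5632, 0.2371, 0.0212]
tool_rot: [0.361, 0.933, 0.003, 0.01]
ft_force: [-14.6, 11.6, 8.6]
grip_width: 0.0093
grasp_force: 60.3
```

{"name": "send_rows", "arguments": {"motion": "1 0 0 0 0;1 0 0 0 0;1 0 0 0 0;1 0 0 0 0;1 0 0 0 0"}}

```text
clock: 15.5
eef_pos: [0.5632, 0.2371, 0.0212]
tool_rot: [0.361, 0.933, 0.003, 0.01]
ft_force: [-15.1, 11.3, 8.7]
grip_width: 0.0087
grasp_force: 60.3
```

View pics/s5.png

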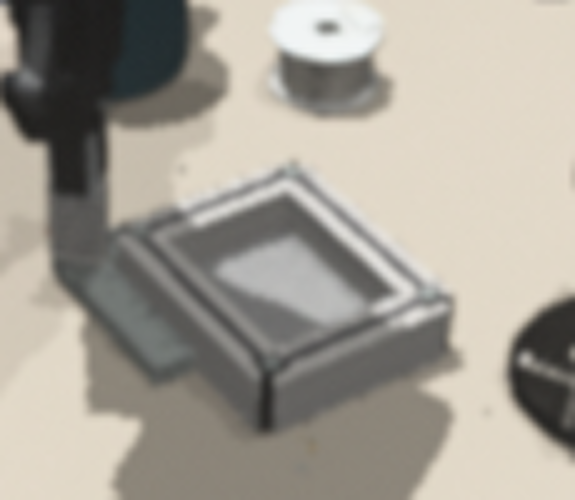

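{"name": "send_rows", "arguments": {"motion": "1 0.2 0 0 0;1 0.4 0 0 0;1 0.6 0 0 0;1 0.7 0 0 0;1 0.7 0 0 0"}}

```text
clock: 16.0
eef_pos: [0.5631, 0.2373, 0.0209]
tool_rot: [0.363, 0.932, 0.0, 0.016]
ft_force: [-4.7, 3.9, 3.4]
grip_width: 0.0092
grasp_force: 59.6
```

{"name": "send_rows", "arguments": {"motion": "0.6 0 0 0 0;0.4 0 0 0 0;0.2 0 0 0 0;0.2 0 0 0 0;0.2 0 0 0 0"}}

```text
clock: 16.5
eef_pos: [0.5641, 0.236, 0.0205]
tool_rot: [0.363, 0.932, -0.0, 0.017]
ft_force: [0.4, 0.1, -0.4]
grip_width: 0.0342
grasp_force: 0.0
```

Released with only about 1 mm of arm movement. Now straight up and back.

{"name": "send_rows", "arguments": {"motion": "0.2 0 0 -1.5 0;0.2 0 0 -3.5 0;0.2 0 0 -6 0;0.2 0 0 -9 0;0.2 0 0 -12 0"}}

```text
clock: 17.0
eef_pos: [0.5599, 0.2374, 0.1413]
tool_rot: [0.363, 0.932, -0.001, 0.016]
ft_force: [-0.0, 0.1, -0.8]
grip_width: 0.0342
grasp_force: 0.0
```

{"name": "send_rows", "arguments": {"motion": "0.2 3 0 -1 0;0.2 7 0 -1 0;0.2 11 0 -1 0;0.2 15 0 -1 0;0.2 15 0 -1 0"}}

```text
clock: 17.5
eef_pos: [0.446, 0.3421, 0.1458]
tool_rot: [0.36, 0.933, -0.0, 0.016]
ft_force: [0.5, -0.5, 0.0]
grip_width: 0.0343
grasp_force: 0.0
```

Run:
```python
from h import *
import pickle
o=bot.get_obs();print(o['clock'],o['eef_pos'],yaw(o))
im=vision.camera('wrist');pickle.dump({k:o[k] for k in('eef_pos','tool_rot')},open('w6.pkl','wb'))
t=vision.camera('top');cv2.imwrite('pics/w6f.png',im[...,::-1])
b=boxes_of('wrist','square');print(b)
c=[int(v) for v in b[0]['rect']] if b else [280,210,100,80]
a=im[max(c[1]-55,0):c[1]+75,max(c[0]-75,0):c[0]+75,::-1]
print(max(c[0]-75,0),max(c[1]-55,0))
A=cv2.resize(a,(0,0),fx=3,fy=3,interpolation=cv2.INTER_CUBIC);B=cv2.resize(t[130:230,230:330,::-1],(0,0),fx=3.4,fy=3.4,interpolation=cv2.INTER_CUBIC)
P=np.zeros((400,795,3),np.uint8);P[:A.shape[0],:A.shape[1]]=A;P[:340,455:795]=B
cv2.imwrite('pics/end.png',P)
```

```text
17.5 [0.446  0.3421 0.1458] 2.4045459113757763
[{'rect': [277.8, 325.4, 93.5, 51.3], 'conf': 0.58}]
202 270
```

View pics/end.png

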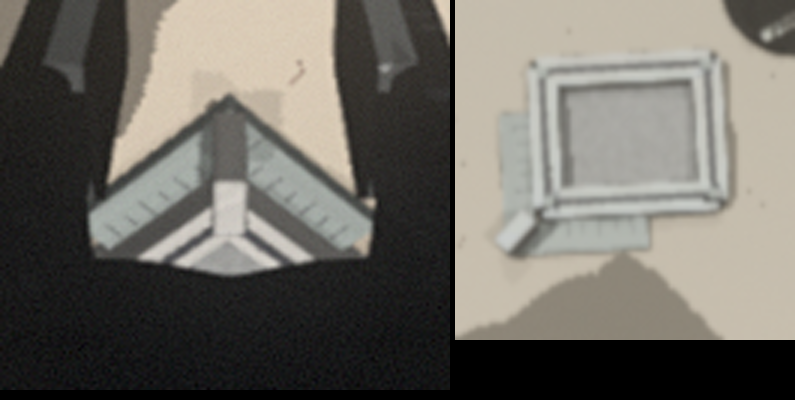

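The final view shows both legs snug against the two faces, no visible gap, with the robot clear.

```bash
python3 -c "
from workcell import workorder
print(workorder.job_done())"
```

```text
the job is handed in; nothing more can be done
None
```

I pressed the square against both outer faces of the frame's near corner at about 19 N for over a second. I then released it, left it lying flat and snug round the corner, and handed the job in at about 17.5 s with the arm clear.

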